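# Vent the mini keg and snap its port cap home

## Task

Bleed the mini keg and seal its port before it goes back to the cellar: squeeze the tap's trigger fully against its grip, hold it for about a second and let it spring right back. Then take the red cap by its knob, press it straight down over the brass port stud until it snaps past the steel balls, and keep pressing, firmly but without ramming it, so that it goes fully home and squeezes the seal ring. Finish while still holding the cap pressed home so that its seal can bed in, and leave the glasses, the jigger, the jug and the bottle where they stand.

Things in the scene. Friction and masses are not known exactly. Their poses are not given: they have to be found in the camera images.
- tap_squeeze (a point): On the keg's tap, 225 mm above the surface: middle of the squeezed pair of fixed black grip and steel trigger. Axes are the keg's: x from trigger to grip, y from tap to stud, z up. At this height the grip's back is 14 mm to +x, the trigger's front 25 mm to -x at rest, 14 mm when squeezed. Both about 20 mm wide, tops at 240 mm; the spout's top lies 38 mm below this point.
- trigger (a joint): Tap trigger, hinged at its foot 36 mm below tap_squeeze: 0 at rest, 0.28 rad fully squeezed against the grip; takes about 3 to 5 N at that height and springs back when let go.
- stud_foot (a point): Middle of the port stud's foot on the keg's black lid, 173 mm above the surface, 60 mm to the keg's +y from the tap; axes as tap_squeeze. Upright stud: brass shank 20 mm in diameter, tapered nose up to 30 mm (11 mm wide at the tip). Four sprung steel balls stand 3.5 mm out of the shank, 14 mm up. Round the foot a black seal ring, 38 mm across, top 6 mm up.
- seal (a joint): How far the seal ring is pressed down (m): 0 free, under 0.0005 below a snapped cap that is not pressed, 0.004 with the cap fully home; its spring takes 2 N to start and 11 N at 4 mm.
- cap_grip (a point): Loose red port cap, standing mouth down: point on its axis half-way up its fluted knob, 53 mm above its mouth; z up along the axis. Knob 27 mm in diameter, 32 to 73 mm above the mouth; below it a skirt 38 mm in diameter with a flat shoulder. About 50 g.
- cap_mouth (a point): Middle of the cap's mouth (underside). Bore 28 mm deep with a lip 23 mm wide, 4 mm high at the mouth. The lip meets the stud's balls with the mouth 20 mm above stud_foot and takes about 8 to 12 N to pass; from about 12 mm the force drops and the balls draw the cap down. Snapped but not pressed it stands at 6 mm; pressed fully home (rigid stop, seal squeezed) at 2 mm.
- jigger: Steel double jigger, 41 mm wide, 97 mm tall, standing; origin under its centre. It and the cap may stand in each other's place.
- tumbler_a: Clear tumbler, 76 mm wide, 86 mm tall; origin under its centre.
- tumbler_b: Clear tumbler, 76 mm wide, 86 mm tall; origin under its centre.
- wine: Wine bottle, 74 mm wide, 299 mm tall; origin under its centre.
- jug: Copper jug, about 111 by 181 mm, 215 mm tall; origin under its centre.

How it is judged:
By the outcome, as a careful person would: the job done as asked, in the order asked, and still so for the second after the job is handed in, while the arm keeps its last pose, push and grip.
It also fails if it takes over 64 s, if anything falls off the work surface, if the arm or the gripper's body presses on something with over 40 N, if the wrist force passes 120 N, or if a joint passes its speed limit or range.

## Robot

A 6-joint arm with a two-finger parallel gripper is mounted at the origin on a cart in front of the work surface, level with it; the furniture and walls round the work are solid. World frame = base frame: x ahead of the robot, y to its left, z up, the work surface at z = 0. Lengths are in m, angles in degrees, forces in N, time in s.
With the tool pointing down it reaches from about 0.425 to 0.925 m from the base axis. Payload 12.5 kg.
Tool frame: the origin (TCP) lies on the centre line of the jaws, within the pads' length; the fingertips stand ctrl.tip_reach ahead of it and the grasp point (between the pads) lies 8 mm behind it (ctrl.tip_reach is the distance from the TCP to the fingertips, in m); z points along the fingers, y is the line along which they close (so a half turn about z gives the same grasp; the last joint's range is limited). The gripper opens to 85 mm and grips with 20 to 120 N. Pads are 22 mm wide; open, the fingers measure 114 mm over their backs; the gripper's body (76 mm by 85 mm) begins 54 mm behind the grasp point. The pads swing forward as they close: fully open they stand 13 mm farther back than shut.
Start: joints at [60.756, 28.126, 89.318, -0, 62.55, -6.05], TCP at [0.246, 0.575, 0.242] pointing down, gripper open.
Joint ranges: [-177.58, 177.58], [-47.91, 125.51], [2.72, 160], [-65.01, 245.01], [3.68, 167.84], [-153.87, 153.87]. Speed limits (degrees/s): [127.2, 127.2, 159.86, 180, 180, 180].

## Interface

Orientations are given as a 3x3 rotation matrix whose columns are the frame's x, y, z axes.
In Python, from station import sensors, cams, ctrl gives the robot as it stands.
- The arm moves only by the shell command python3 -m crank 'ROWS' [FORCE]. ROWS is JSON, a list of rows, each an object with "delta_pos": the shift along the tool's x, y, z as a fraction of full scale, a list of three; "rot": the turn, a rotation vector about the tool's x, y, z as a fraction of full scale, a list of three; "fingers": the opening, from 0 (shut) to 1 (fully open). A call has 1 to 20 rows; each row is the pose to reach, as a shift and turn from the pose commanded when the call began, along the tool's axes at that moment, turning the shorter way round; what a row does not reach only later rows make up. Full scale, the value 1, is 60 cm for a shift and pi rad for a turn. A row lasts 1/8 s, in which the tool goes at most 62.5 mm and 10.7 degrees, less where a joint would pass 70% of its speed; a pose out of reach is approached as far as the arm can. A call with a number of a shift or a turn outside -1 to 1 is refused whole. A call with a gripper value outside its range is refused whole. The fingers move at their own pace and stop on an object; FORCE is the grip in N (left out, the last holds). Time passes only in rows, so rows that repeat a pose let the fingers close. It gives the time, the measured TCP pose, the force, the opening and the grip force at its end, in the units of the state.
- sensors.get_obs(): the state, without advancing time (a new reading comes with each control period).
- cams.read_camera(name): name is "side" or "top"; returns (picture, depth): 400x640x3 uint8, red, green, blue; 400x640 float32, m along the optical axis (not along the pixel's ray), 0 where there is no reading.
- cams.calibration(name): a dict with "vertical_fov" (degrees; the focal length in pixels is half the picture's height over the tangent of half this angle, whatever the lens; pixels are square), "cx", "cy" (the principal point, pixels), "position" and "attitude" of the camera in the world. Camera axes: x right, y up, looking along -z (the intrinsics and any distortion apply to the point x, -y, -z); pixel columns grow to the right and rows downward; lengths in m; the calibration is good to about 2 mm. A picture is of the moment at which its call begins. calibration takes no time and is no camera call.
- ctrl.hand_in(): hands the job in; it is judged then, once.
The state is a dict: "time_s": time; "joints": joint angles; "qvel": joint speeds; "effort": joint torques, N m; "tool_pos": TCP position; "tool_rot": TCP orientation; "force": force on the tool from outside, world axes, zero at the start; "moment": the same for the moment, N m; "grip_width": opening from 0.0 (shut) to 1.0 (fully open); "finger_force": force on a finger pad.
Only numpy, scipy, OpenCV 4.12 (cv2) and the standard library are available. Lean on these libraries where they do the work, as an engineer would, in place of code of your own. Each camera call takes 0.05 s, during which the arm holds its last target. There are 200 camera calls.

## Working session

There is one attempt and no reset: what is moved stays moved. The work goes in short steps, Python scripts to look and compute and a shell command to move; the robot and the scene stay as the last step left them, time stands still between calls to the robot, and variables do not carry over. Pictures are saved under pics/ and viewed, at most 10 in all, crops included, and the job is handed in when it is done.

```bash
ls; mkdir -p pics
python3 - <<'E'
from station import sensors,cams,ctrl
import cv2,numpy as np
o=sensors.get_obs();print(o,ctrl.tip_reach)
for n in("side","top"):
    p,d=cams.read_camera(n);print(n,cams.calibration(n))
    cv2.imwrite(f"pics/{n}0.png",p[:,:,::-1]);np.savez(f"{n}0.npz",p=p,d=d)
E
```

```text
pics
{'time_s': 0.0, 'joints': array([ 6.07561309e+01,  2.81640930e+01,  8.93518059e+01,  2.38235146e-04,
        6.25483226e+01, -6.05250928e+00]), 'qvel': array([ 0.0152412 , -0.07418993,  0.03322869,  0.04905078, -0.10599204,
       -0.06665138]), 'effort': array([-2.18231013e-03, -6.18469548e+01, -2.61589962e+01, -1.78775763e-04,
        4.13697824e-03,  4.31331625e-05]), 'tool_pos': array([0.24601661, 0.57430146, 0.24171822]), 'tool_rot': array([[-9.19193946e-01,  3.93804756e-01, -5.50799319e-04],
       [ 3.93805123e-01,  9.19193436e-01, -9.76216971e-04],
       [ 1.21852232e-04, -1.11424032e-03, -9.99999372e-01]]), 'force': array([ 0.03643041,  0.24752254, -0.34326477]), 'moment': array([ 0.05682018, -0.02089607,  0.0095715 ]), 'finger_force': 0.0, 'grip_width': 1.0006743771691666} 0.011
side {'vertical_fov': 48.99845348762187, 'cx': 317.7637308585209, 'cy': 200.12405477164197, 'position': array([0.49007484, 0.95451752, 0.57178691]), 'attitude': array([[-0.9924906 ,  0.07123985, -0.09943491],
       [-0.11990307, -0.40577273,  0.90607491],
       [ 0.02420066,  0.91119338,  0.4112675 ]])}
top {'vertical_fov': 50.69679320340444, 'cx': 313.7466483343856, 'cy': 207.9200698078627, 'position': array([0.35211957, 0.02235535, 1.39771302]), 'attitude': array([[-0.0281676 ,  0.98463623, -0.1723313 ],
       [-0.99956251, -0.0261889 ,  0.01374527],
       [ 0.00902092,  0.17264308,  0.98494314]])}
```

View pics/side0.png

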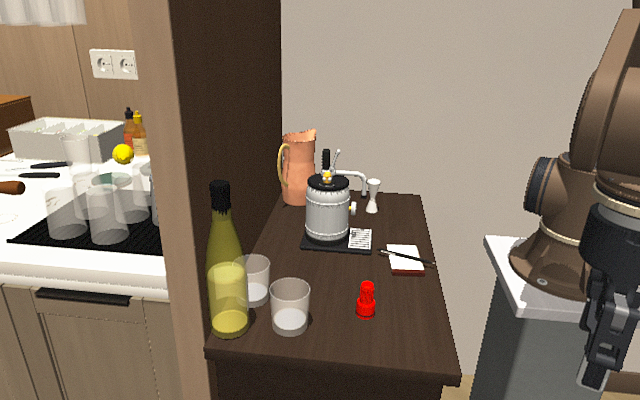

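View pics/top0.png

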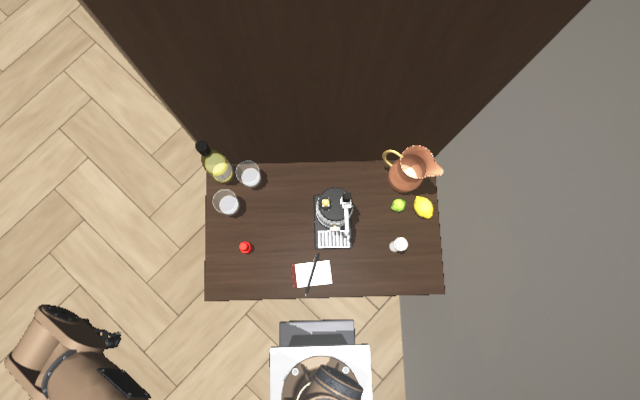

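Side view: red cap at (366,300), keg at (327,210) with brass stud at (327,175) and black grip at (326,158), trigger just right of it. Top view: cap (245,247), stud (326,203), grip (347,199), spout toward the robot.

```bash
cat > h.py <<'E'
import numpy as np,cv2
from station import sensors,cams,ctrl
def ray(n,uv):
    c=cams.calibration(n);f=200/np.tan(np.radians(c["vertical_fov"]/2))
    uv=np.atleast_2d(uv).astype(float)
    v=np.c_[(uv[:,0]-c["cx"])/f,-(uv[:,1]-c["cy"])/f,-np.ones(len(uv))]
    return c["position"],v@c["attitude"].T
def plane(n,uv,z):
    o,r=ray(n,uv);return o+r*((z-o[2])/r[:,2])[:,None]
def pts(n,d):
    v,u=np.nonzero(d>0);o,r=ray(n,np.c_[u,v]);return o+r*d[v,u][:,None],u,v
def two(a,b):
    (o1,r1),(o2,r2)=ray("side",a),ray("top",b);r1,r2=r1[0],r2[0]
    s=np.linalg.lstsq(np.c_[r1,-r2],o2-o1,rcond=None)[0]
    p,q=o1+r1*s[0],o2+r2*s[1];return (p+q)/2,np.linalg.norm(p-q)
E
python3 - <<'E'
from h import *
A={}
for n,(x0,y0,w,h) in dict(side=(290,140,90,100),top=(300,175,70,80)).items():
    z=np.load(n+"0.npz");p,d=z["p"],z["d"];A[n]=cv2.resize(p[y0:y0+h,x0:x0+w],(400,int(400*h/w)),interpolation=cv2.INTER_CUBIC)
    P,u,v=pts(n,d);c=p[v,u].astype(int);hsv=cv2.cvtColor(p,cv2.COLOR_RGB2HSV)[v,u].astype(int)
    red=(c[:,0]>150)&(c[:,1]<60)&(c[:,2]<60)&(P[:,2]>.0)&(P[:,2]<.12)
    print(n,"red",red.sum(),u[red].mean(),v[red].mean(),P[red].min(0),P[red].max(0),np.median(P[red],0))
    k=(P[:,2]>.18)&(P[:,2]<.3)&(u>x0)&(u<x0+w)&(v>y0)&(v<y0+h)
    br=k&(hsv[:,0]>15)&(hsv[:,0]<32)&(hsv[:,1]>90)
    print("brass",br.sum(),u[br].mean(),v[br].mean(),P[br].mean(0),P[br].min(0),P[br].max(0))
    g=k&(P[:,2]>.215)
    for i in np.nonzero(g)[0][:60] : print(u[i],v[i],P[i].round(3),c[i])
    lid=(P[:,2]>.168)&(P[:,2]<.178)&(u>x0)&(u<x0+w)&(v>y0)&(v<y0+h)
    print("lid",lid.sum(),P[lid].min(0),P[lid].max(0))
H=max(a.shape[0] for a in A.values())
cv2.imwrite("pics/keg.png",np.hstack([cv2.copyMakeBorder(a,0,H-a.shape[0],0,0,0) for a in A.values()])[:,:,::-1])
E
```

```text
side red 527 365.5863377609108 300.1423149905123 [4.50665192e-01 1.16409540e-01 2.23450872e-05] [0.48536553 0.2545051  0.07375918] [0.4687006 0.2434212 0.0364109]
brass 57 326.64912280701753 175.96491228070175 [ 0.57743032 -0.02215326  0.19344298] [ 0.56871857 -0.07895635  0.18008518] [ 0.58686579 -0.01416953  0.20359176]
323 149 [ 0.595 -0.091  0.238] [89 82 74]
324 149 [ 0.592 -0.086  0.24 ] [24 27 24]
325 149 [ 0.59  -0.095  0.237] [30 29 27]
326 149 [ 0.587 -0.09   0.239] [26 27 30]
327 149 [ 0.585 -0.094  0.238] [26 26 24]
328 149 [ 0.582 -0.09   0.239] [24 22 20]
338 149 [ 0.558 -0.096  0.239] [241 239 235]
323 150 [ 0.594 -0.081  0.239] [87 80 72]
324 150 [ 0.591 -0.079  0.239] [44 47 40]
325 150 [ 0.589 -0.084  0.238] [54 49 45]
326 150 [ 0.587 -0.082  0.239] [40 46 41]
327 150 [ 0.584 -0.083  0.239] [46 50 43]
328 150 [ 0.581 -0.079  0.24 ] [51 50 50]
329 150 [ 0.579 -0.085  0.238] [22 20 21]
337 150 [ 0.56  -0.089  0.238] [250 247 241]
338 150 [ 0.557 -0.085  0.24 ] [255 255 255]
339 150 [ 0.555 -0.09   0.238] [247 247 244]
322 151 [ 0.596 -0.078  0.237] [94 87 83]
323 151 
[... 4078 characters left out ...]
0.584 -0.097  0.236] [65 63 58]
343 198 [ 0.582 -0.077  0.232] [37 36 33]
344 198 [ 0.581 -0.079  0.24 ] [57 55 52]
345 198 [ 0.581 -0.082  0.238] [65 63 60]
346 198 [ 0.581 -0.085  0.236] [65 63 61]
347 198 [ 0.581 -0.088  0.238] [65 62 60]
348 198 [ 0.581 -0.091  0.238] [63 62 59]
349 198 [ 0.58  -0.093  0.239] [65 63 59]
350 198 [ 0.581 -0.096  0.235] [56 54 50]
343 199 [ 0.582 -0.078  0.22 ] [37 35 34]
344 199 [ 0.58 -0.08  0.23] [44 42 41]
345 199 [ 0.58  -0.083  0.229] [47 45 43]
346 199 [ 0.579 -0.086  0.231] [48 45 43]
347 199 [ 0.579 -0.088  0.233] [46 45 43]
348 199 [ 0.58  -0.091  0.229] [46 45 42]
lid 635 [ 0.48660263 -0.10818465  0.16802773] [ 0.63133641 -0.00733765  0.17798384]
```

View pics/keg.png

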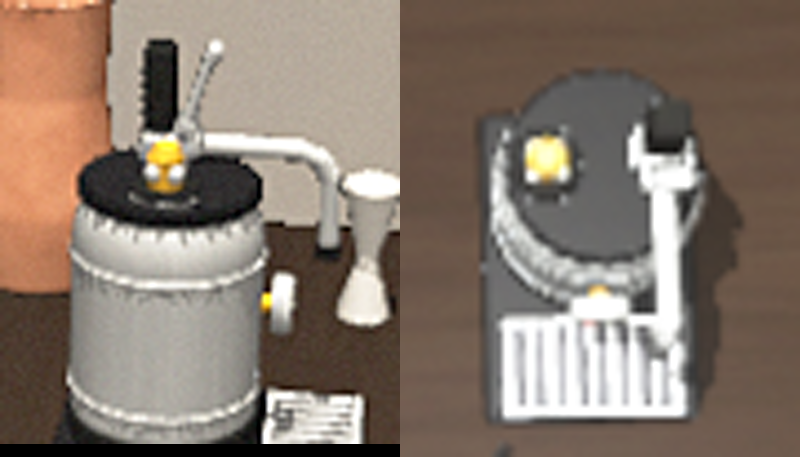

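Composite: left grip top (162,45 in crop), trigger tip (215,45), brass stud with balls at (165,165); right: stud at (548,155), grip (668,125), tray edges nearly parallel to the picture axes. Now compute positions and yaw.

Run:
```python
from h import *
s=np.load("side0.npz");t=np.load("top0.npz")
# tray yaw (white rect in top view)
m=np.zeros((400,640),np.uint8);g=t["p"].min(2);m[231:249,314:352]=(g[231:249,314:352]>110)*255
c=max(cv2.findContours(m,0,1)[0],key=cv2.contourArea)[:,0]
P=plane("top",c,.02)[:,:2];print("tray",cv2.minAreaRect((P*1000).astype(np.float32)))
# stud
for n,z in(("side",s),("top",t)):
    h=cv2.cvtColor(z["p"],cv2.COLOR_RGB2HSV);x0,x1,y0,y1=(300,350,165,190) if n=="side" else (315,335,195,212)
    b=(h[...,0]>15)&(h[...,0]<34)&(h[...,1]>90);v,u=np.nonzero(b[y0:y1,x0:x1]);u+=x0;v+=y0
    print(n,u.min(),u.max(),v.min(),v.max(),u.mean(),v.mean(),plane(n,[u.mean(),v.mean()],.192))
    p=z["p"].astype(int);r=(p[...,0]>150)&(p[...,1]<70)&(p[...,2]<70)
    if n=="side": r[:270]=0;r[330:]=0
    else: r[:, 260:]=0
    v,u=np.nonzero(r);print("red",u.min(),u.max(),v.min(),v.max())
    for k in range(v.min(),v.max()+1,5 if n=="side" else 2): q=u[v==k];print(k,q.min(),q.max(),end="; ")
    print()
d=s["d"];Pp,u,v=pts("side",d);p=s["p"].astype(int)[v,u]
r=(p[:,0]>150)&(p[:,1]<70)&(p[:,2]<70)&(v>270)&(v<325)
for lo,hi,R in((.005,.025,.019),(.04,.068,.0135)):
    k=r&(Pp[:,2]>lo)&(Pp[:,2]<hi);Q=Pp[k][:,:2]
    from scipy.optimize import least_squares
    print(k.sum(),least_squares(lambda c:np.hypot(*(Q-c).T)-R,[.468,.22]).x)
Pt,u,v=pts("top",t["d"]);k=(Pt[:,2]>.165)&(Pt[:,2]<.182)&(u>310)&(u<355)&(v>180)&(v<225)
print("lid rect",Pt[k].min(0),Pt[k].max(0))
```

```text
tray ((486.7459411621094, -56.95488357543945), (111.46096801757812, 55.72337341308594), 88.44759368896484)
side 317 331 172 188 326.64285714285717 177.38571428571427 [[ 0.57682571 -0.01647143  0.192     ]]
red 357 375 280 319
280 366 367; 285 361 373; 290 360 372; 295 360 372; 300 357 374; 305 357 374; 310 357 373; 315 357 369; 
top 322 329 199 206 325.72727272727275 202.95454545454547 [[ 0.57679785 -0.02969233  0.192     ]]
red 239 250 242 253
242 245 248; 244 239 249; 246 247 250; 248 246 250; 250 242 249; 252 247 248; 
106 [0.46882663 0.23150196]
162 [0.46873659 0.2313164 ]
lid rect [ 0.51777749 -0.10818508  0.1650303 ] [ 0.63133641 -0.00733765  0.18191366]
```

```bash
python3 -m crank '[{"delta_pos":[0,0,-0.1],"rot":[0,0,0],"fingers":1},{"delta_pos":[0,0,-0.197],"rot":[0,0,0],"fingers":1},{"delta_pos":[-0.948,-0.795,-0.197],"rot":[0,0,0.371],"fingers":1},{"delta_pos":[-0.948,-0.795,-0.197],"rot":[0,0,0.371],"fingers":1},{"delta_pos":[-0.948,-0.795,-0.197],"rot":[0,0,0.371],"fingers":1},{"delta_pos":[-0.948,-0.795,-0.197],"rot":[0,0,0.371],"fingers":1},{"delta_pos":[-0.948,-0.795,-0.197],"rot":[0,0,0.371],"fingers":1},{"delta_pos":[-0.948,-0.795,-0.197],"rot":[0,0,0.371],"fingers":1},{"delta_pos":[-0.948,-0.795,-0.197],"rot":[0,0,0.371],"fingers":1},{"delta_pos":[-0.948,-0.795,-0.197],"rot":[0,0,0.371],"fingers":1},{"delta_pos":[-0.948,-0.795,-0.197],"rot":[0,0,0.371],"fingers":1},{"delta_pos":[-0.948,-0.795,-0.197],"rot":[0,0,0.371],"fingers":1},{"delta_pos":[-0.948,-0.795,-0.197],"rot":[0,0,0.371],"fingers":1},{"delta_pos":[-0.948,-0.795,-0.197],"rot":[0,0,0.371],"fingers":1},{"delta_pos":[-0.948,-0.795,-0.197],"rot":[0,0,0.371],"fingers":1},{"delta_pos":[-0.948,-0.795,-0.197],"rot":[0,0,0.371],"fingers":1},{"delta_pos":[-0.948,-0.795,-0.197],"rot":[0,0,0.371],"fingers":1},{"delta_pos":[-0.948,-0.795,-0.197],"rot":[0,0,0.371],"fingers":1},{"delta_pos":[-0.948,-0.795,-0.197],"rot":[0,0,0.371],"fingers":1}]' 20
python3 - <<'E'
from h import *
p,d=cams.read_camera("side");print(sensors.get_obs()["tool_rot"].round(3))
cv2.imwrite("pics/s1.png",cv2.resize(p[90:250,250:410],(600,600),interpolation=cv2.INTER_CUBIC)[:,:,::-1])
E
```

```text
time_s: 2.48
tool_pos: [0.581, -0.0873, 0.3608]
tool_rot: [[-0.001, 1.0, 0.0], [1.0, 0.001, -0.0], [-0.0, 0.0, -1.0]]
force: [-0.2, -0.3, 0.1]
grip_width: 1.0
finger_force: 0.0
[[-0.001  1.     0.   ]
 [ 1.     0.001  0.   ]
 [ 0.     0.    -1.   ]]
```

View pics/s1.png

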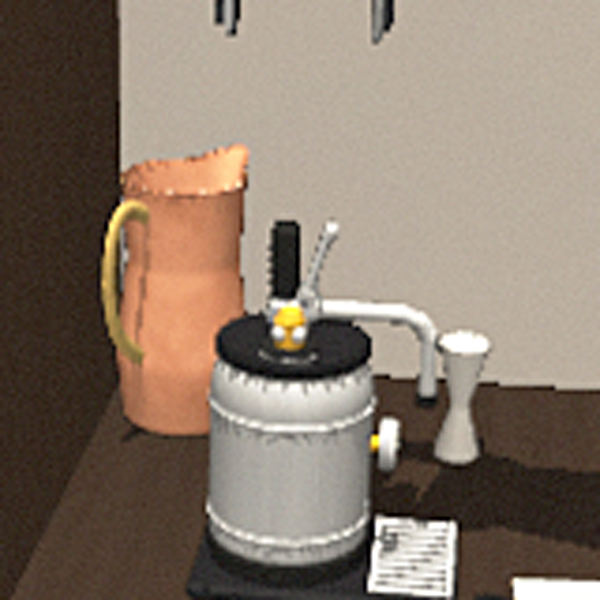

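The fingers (228,15)/(382,15) straddle the grip (285,255) and trigger (325,240) with ample room either side. Descend.

```bash
python3 -m crank '[{"delta_pos":[0,0.002,0.08],"rot":[0,0,0],"fingers":1},{"delta_pos":[0,0.002,0.16],"rot":[0,0,0],"fingers":1},{"delta_pos":[0,0.002,0.24],"rot":[0,0,0],"fingers":1},{"delta_pos":[0,0.002,0.24],"rot":[0,0,0],"fingers":1},{"delta_pos":[0,0.002,0.24],"rot":[0,0,0],"fingers":0.7},{"delta_pos":[0,0.002,0.24],"rot":[0,0,0],"fingers":0.55},{"delta_pos":[0,0.002,0.24],"rot":[0,0,0],"fingers":0.55},{"delta_pos":[0,0.002,0.24],"rot":[0,0,0],"fingers":0.55}]' 20
python3 - <<'E'
from h import *
p,d=cams.read_camera("side")
cv2.imwrite("pics/s2.png",cv2.resize(p[90:210,270:390],(600,600),interpolation=cv2.INTER_CUBIC)[:,:,::-1])
E
```

```text
time_s: 3.52
tool_pos: [0.5822, -0.088, 0.2172]
tool_rot: [[-0.0, 1.0, 0.001], [1.0, 0.0, -0.0], [-0.0, 0.001, -1.0]]
force: [-3.6, -0.6, 2.4]
grip_width: 0.552
finger_force: 1.6
```

View pics/s2.png

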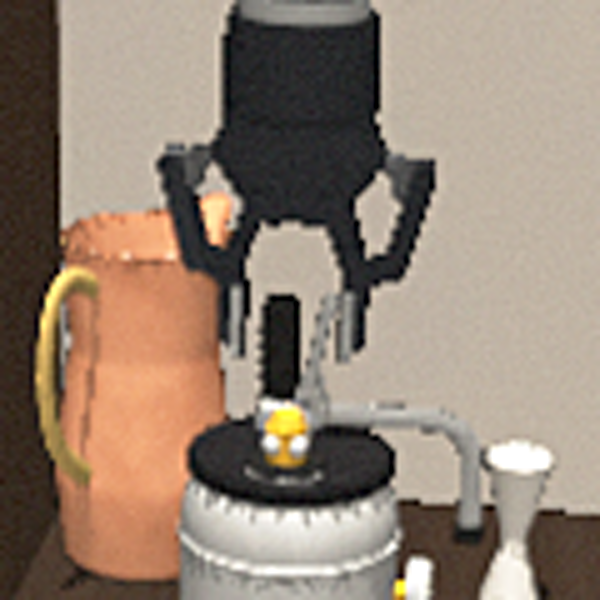

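Fingers straddle the grip and trigger at equal margins (245 left pad, 265 grip back; right pad 335 just touching trigger). Squeeze, hold, release.

```bash
python3 -m crank '[{"delta_pos":[0,0,0],"rot":[0,0,0],"fingers":0.2},{"delta_pos":[0,0,0],"rot":[0,0,0],"fingers":0.2},{"delta_pos":[0,0,0],"rot":[0,0,0],"fingers":0.2},{"delta_pos":[0,0,0],"rot":[0,0,0],"fingers":0.2},{"delta_pos":[0,0,0],"rot":[0,0,0],"fingers":0.2}]' 30
python3 - <<'E'
from h import *
p,d=cams.read_camera("side")
cv2.imwrite("pics/s3.png",cv2.resize(p[90:210,270:390],(600,600),interpolation=cv2.INTER_CUBIC)[:,:,::-1])
E
```

```text
time_s: 4.2
tool_pos: [0.583, -0.088, 0.2169]
tool_rot: [[-0.0, 1.0, 0.002], [1.0, 0.0, -0.0], [-0.0, 0.002, -1.0]]
force: [4.9, 2.1, 4.7]
grip_width: 0.339
finger_force: 34.7
```

View pics/s3.png

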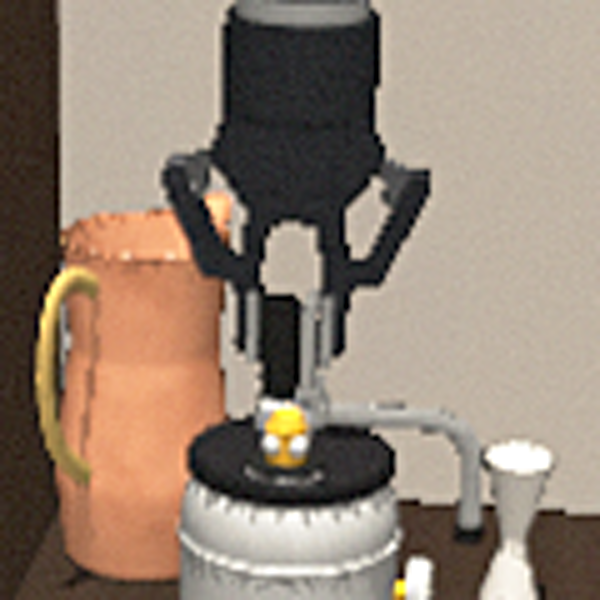

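Trigger is squeezed flat against the grip at (305,330), width ≈28.8 mm at 35 N. Hold a little more, release, rise.

```bash
python3 -m crank '[{"delta_pos":[0,0,0],"rot":[0,0,0],"fingers":0.2},{"delta_pos":[0,0,0],"rot":[0,0,0],"fingers":0.2},{"delta_pos":[0,0,0],"rot":[0,0,0],"fingers":0.2},{"delta_pos":[0,0,0],"rot":[0,0,0],"fingers":0.2},{"delta_pos":[0,0,0],"rot":[0,0,0],"fingers":0.2},{"delta_pos":[0,0,0],"rot":[0,0,0],"fingers":1},{"delta_pos":[0,0,0],"rot":[0,0,0],"fingers":1},{"delta_pos":[0,0,0],"rot":[0,0,0],"fingers":1},{"delta_pos":[0,0,0],"rot":[0,0,0],"fingers":1},{"delta_pos":[0,0,0],"rot":[0,0,0],"fingers":1},{"delta_pos":[0,0,-0.08],"rot":[0,0,0],"fingers":1},{"delta_pos":[0,0,-0.16],"rot":[0,0,0],"fingers":1},{"delta_pos":[0,0,-0.2],"rot":[0,0,0],"fingers":1},{"delta_pos":[0,0,-0.2],"rot":[0,0,0],"fingers":1}]' 20
python3 - <<'E'
from h import *
p,d=cams.read_camera("side");t,td=cams.read_camera("top")
s0=np.load("side0.npz")["p"].astype(int)
print("side diff trigger", np.abs(p.astype(int)-s0)[146:170,318:345].mean())
np.savez("s4.npz",p=p,d=d)
E
```

```text
time_s: 6.0
tool_pos: [0.5826, -0.088, 0.3381]
tool_rot: [[-0.001, 1.0, 0.003], [1.0, 0.001, -0.001], [-0.001, 0.003, -1.0]]
force: [-0.4, -0.9, -0.3]
grip_width: 1.001
finger_force: 0.0
side diff trigger 4.398662551440329
```

```bash
python3 -m crank '[{"delta_pos":[0.532,-0.19,0],"rot":[0,0,0],"fingers":0.7},{"delta_pos":[0.532,-0.19,0],"rot":[0,0,0],"fingers":0.7},{"delta_pos":[0.532,-0.19,0],"rot":[0,0,0],"fingers":0.7},{"delta_pos":[0.532,-0.19,0],"rot":[0,0,0],"fingers":0.7},{"delta_pos":[0.532,-0.19,0],"rot":[0,0,0],"fingers":0.7},{"delta_pos":[0.532,-0.19,0],"rot":[0,0,0],"fingers":0.7},{"delta_pos":[0.532,-0.19,0.1],"rot":[0,0,0],"fingers":0.7},{"delta_pos":[0.532,-0.19,0.2],"rot":[0,0,0],"fingers":0.7},{"delta_pos":[0.532,-0.19,0.3],"rot":[0,0,0],"fingers":0.7},{"delta_pos":[0.532,-0.19,0.36],"rot":[0,0,0],"fingers":0.7},{"delta_pos":[0.532,-0.19,0.36],"rot":[0,0,0],"fingers":0.7}]' 20
python3 - <<'E'
from h import *
p,d=cams.read_camera("side")
cv2.imwrite("pics/s5.png",cv2.resize(p[200:340,290:430],(600,600),interpolation=cv2.INTER_CUBIC)[:,:,::-1])
E
```

```text
time_s: 7.48
tool_pos: [0.4665, 0.2306, 0.1176]
tool_rot: [[-0.0, 1.0, -0.006], [1.0, 0.0, -0.002], [-0.002, -0.006, -1.0]]
force: [-0.6, -0.2, 1.7]
grip_width: 0.699
finger_force: 0.0
```

View pics/s5.png

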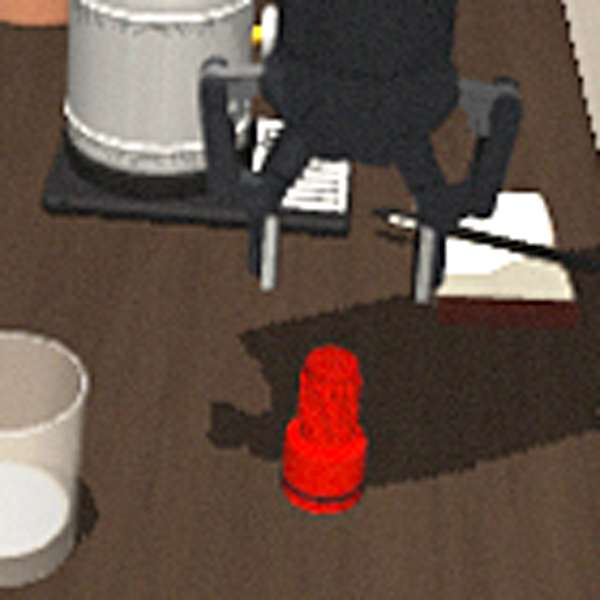

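Cap upright at (330,430), fingers above it at (268,280)/(425,290), tumbler well clear at left. Descend and grip.

```bash
python3 -m crank '[{"delta_pos":[0.0015,0.004,0.05],"rot":[0,0,0],"fingers":0.7},{"delta_pos":[0.0015,0.004,0.1],"rot":[0,0,0],"fingers":0.7},{"delta_pos":[0.0015,0.004,0.116],"rot":[0,0,0],"fingers":0.7},{"delta_pos":[0.0015,0.004,0.116],"rot":[0,0,0],"fingers":0.7},{"delta_pos":[0.0015,0.004,0.116],"rot":[0,0,0],"fingers":0.45},{"delta_pos":[0.0015,0.004,0.116],"rot":[0,0,0],"fingers":0.2},{"delta_pos":[0.0015,0.004,0.116],"rot":[0,0,0],"fingers":0.2},{"delta_pos":[0.0015,0.004,0.116],"rot":[0,0,0],"fingers":0.2},{"delta_pos":[0.0015,0.004,0.116],"rot":[0,0,0],"fingers":0.2},{"delta_pos":[0.0015,0.004,0.116],"rot":[0,0,0],"fingers":0.2}]' 80
```

```text
time_s: 8.78
tool_pos: [0.4708, 0.2323, 0.0521]
tool_rot: [[-0.0, 1.0, 0.002], [1.0, 0.0, 0.001], [0.001, 0.002, -1.0]]
force: [-1.6, -0.5, 9.3]
grip_width: 0.296
finger_force: 78.0
```

```bash
python3 -m crank '[{"delta_pos":[0,0,-0.04],"rot":[0,0,0],"fingers":0.2},{"delta_pos":[0,0,-0.12],"rot":[0,0,0],"fingers":0.2},{"delta_pos":[0,0,-0.22],"rot":[0,0,0],"fingers":0.2},{"delta_pos":[0,0,-0.32],"rot":[0,0,0],"fingers":0.2},{"delta_pos":[0,0,-0.42],"rot":[0,0,0],"fingers":0.2},{"delta_pos":[0,0,-0.44],"rot":[0,0,0],"fingers":0.2},{"delta_pos":[0,0,-0.44],"rot":[0,0,0],"fingers":0.2},{"delta_pos":[0,0,-0.44],"rot":[0,0,0],"fingers":0.2}]' 80
python3 - <<'E'
from h import *
from scipy.optimize import least_squares
o=sensors.get_obs();print(o["tool_pos"])
p,d=cams.read_camera("side")
Pp,u,v=pts("side",d);c=p.astype(int)[v,u]
r=(c[:,0]>120)&(c[:,1]<70)&(c[:,2]<70)&(u>250)&(u<450)&(Pp[:,2]>.15)
Q=Pp[r];print(r.sum(),Q.min(0),Q.max(0),np.percentile(Q[:,2],[1,99]))
z0=Q[:,2].min()
for lo,hi,R in((.004,.018,.019),(.018,.03,.019)):
    k=(Q[:,2]>z0+lo)&(Q[:,2]<z0+hi);q=Q[k][:,:2];print(k.sum(),least_squares(lambda c:np.hypot(*(q-c).T)-R,[.468,.22]).x)
vv,uu=np.nonzero((p[...,0]>120)&(p[...,1]<70)&(p[...,2]<70));print(uu.min(),uu.max(),vv.min(),vv.max())
cv2.imwrite("pics/s6.png",cv2.resize(p[50:210,300:460],(600,600),interpolation=cv2.INTER_CUBIC)[:,:,::-1])
E
```

```text
time_s: 9.78
tool_pos: [0.47, 0.2319, 0.3133]
tool_rot: [[-0.0, 1.0, -0.003], [1.0, 0.0, -0.001], [-0.001, -0.003, -1.0]]
force: [-0.0, 0.0, -0.5]
grip_width: 0.294
finger_force: 78.6
[0.47003621 0.23188733 0.31329314]
710 [ 0.45162864 -0.28620962  0.19547704] [0.64197321 0.2524859  0.33410534] [0.26167945 0.33345729]
1 [ 0.63564576 -0.2661258 ]
0 [0.468 0.22 ]
0 404 139 271
```

View pics/s6.png

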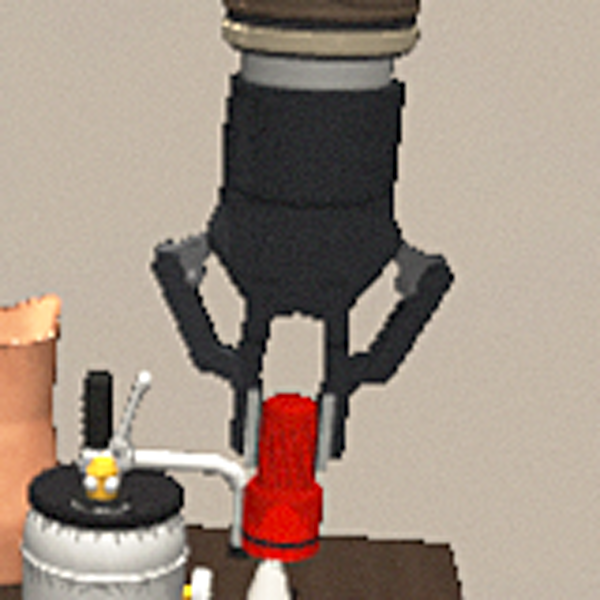

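Cap is held straight, mouth at the bottom (281,552); trigger is back at rest (145,378). Carry over the stud.

```bash
python3 -m crank '[{"delta_pos":[-0.08,0.033,0],"rot":[0,0,0],"fingers":0.2},{"delta_pos":[-0.17,0.07,0],"rot":[0,0,0],"fingers":0.2},{"delta_pos":[-0.26,0.108,0],"rot":[0,0,0],"fingers":0.2},{"delta_pos":[-0.35,0.145,0],"rot":[0,0,0],"fingers":0.2},{"delta_pos":[-0.41,0.17,0],"rot":[0,0,0],"fingers":0.2},{"delta_pos":[-0.435,0.18,0],"rot":[0,0,0],"fingers":0.2},{"delta_pos":[-0.435,0.18,0.03],"rot":[0,0,0],"fingers":0.2},{"delta_pos":[-0.435,0.18,0.063],"rot":[0,0,0],"fingers":0.2},{"delta_pos":[-0.435,0.18,0.063],"rot":[0,0,0],"fingers":0.2},{"delta_pos":[-0.435,0.18,0.063],"rot":[0,0,0],"fingers":0.2}]' 80
python3 - <<'E'
from h import *
from scipy.optimize import least_squares
o=sensors.get_obs();print(o["tool_pos"])
D=[];
for i in range(3):
    p,d=cams.read_camera("side");D.append(d)
d=np.median(D,0);Pp,u,v=pts("side",d);c=p.astype(int)[v,u];hsv=cv2.cvtColor(p,cv2.COLOR_RGB2HSV)[v,u].astype(int)
r=(c[:,0]>120)&(c[:,1]<70)&(c[:,2]<70)&(abs(Pp[:,0]-.578)<.04)&(abs(Pp[:,1]+.029)<.05)&(Pp[:,2]>.2)
Q=Pp[r];z0=np.percentile(Q[:,2],1);print("mouth z",z0,Q.max(0))
k=(Q[:,2]>z0+.003)&(Q[:,2]<z0+.028);q=Q[k][:,:2];f=least_squares(lambda c:np.hypot(*(q-c).T)-.019,[.578,-.029],loss="soft_l1",f_scale=.001).x;print("cap",k.sum(),f)
g=(u>305)&(u<350)&(v>160)&(v<200)&(Pp[:,2]>.176)&(Pp[:,2]<.204)&(abs(Pp[:,1]+.029)<.03)
br=g&(hsv[:,0]>13)&(hsv[:,0]<34)&(hsv[:,1]>80);Q=Pp[br];print(br.sum())
for z in np.arange(.178,.204,.003):
    k=abs(Q[:,2]-z)<.0015
    if k.any():print(round(z,3),k.sum(),"x",Q[k][:,0].min().round(4),Q[k][:,0].max().round(4),"ymax",Q[k][:,1].max().round(4))
k=(Q[:,2]>.178)&(Q[:,2]<.1865)&(Q[:,1]<-.01)
q=Q[k][:,:2];print(least_squares(lambda c:np.hypot(*(q-c).T)-.010,[.577,-.029],loss="soft_l1",f_scale=.001).x)
cv2.imwrite("pics/s7.png",cv2.resize(p[110:210,270:390],(720,600),interpolation=cv2.INTER_CUBIC)[:,:,::-1])
E
```

```text
time_s: 11.08
tool_pos: [0.5788, -0.0284, 0.2775]
tool_rot: [[-0.001, 1.0, 0.0], [1.0, 0.001, 0.0], [0.0, 0.0, -1.0]]
force: [0.4, 1.0, 0.2]
grip_width: 0.292
finger_force: 78.6
[ 0.57878266 -0.02836351  0.27746354]
mouth z 0.22667127785149307 [ 0.59417374 -0.00781995  0.29815066]
cap 140 [ 0.57870911 -0.02930728]
66
0.178 9 x 0.5666 0.5854 ymax -0.0134
0.181 8 x 0.5687 0.5857 ymax -0.0161
0.184 4 x 0.5708 0.5779 ymax -0.0151
0.187 4 x 0.5757 0.5782 ymax -0.0152
0.19 2 x 0.5759 0.5784 ymax -0.0167
0.193 8 x 0.5693 0.5861 ymax -0.0136
0.196 11 x 0.5698 0.5869 ymax -0.0169
0.199 11 x 0.5698 0.5842 ymax -0.0169
0.202 9 x 0.5727 0.5819 ymax -0.0166
[ 0.57643503 -0.02582443]
```

View pics/s7.png

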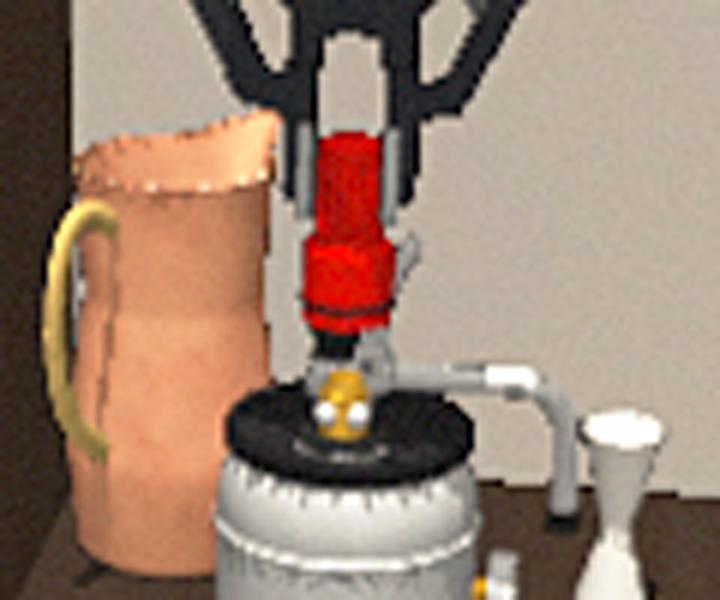

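Cap mouth (348,325) sits just above and centred within ~1 mm of the stud (344,400). Lower to just above the balls.

```bash
python3 -m crank '[{"delta_pos":[0.0015,-0.002,0],"rot":[0,0,0],"fingers":0.2},{"delta_pos":[0.0015,-0.002,0.02],"rot":[0,0,0],"fingers":0.2},{"delta_pos":[0.0015,-0.002,0.035],"rot":[0,0,0],"fingers":0.2},{"delta_pos":[0.0015,-0.002,0.046],"rot":[0,0,0],"fingers":0.2},{"delta_pos":[0.0015,-0.002,0.046],"rot":[0,0,0],"fingers":0.2},{"delta_pos":[0.0015,-0.002,0.046],"rot":[0,0,0],"fingers":0.2}]' 100
```

```text
time_s: 11.98
tool_pos: [0.5776, -0.028, 0.2496]
tool_rot: [[-0.0, 1.0, 0.0], [1.0, 0.0, 0.0], [0.0, 0.0, -1.0]]
force: [-0.2, -0.5, -0.5]
grip_width: 0.29
finger_force: 98.1
```

```bash
python3 -m crank '[{"delta_pos":[0,0,0.003],"rot":[0,0,0],"fingers":0.2},{"delta_pos":[0,0,0.006],"rot":[0,0,0],"fingers":0.2},{"delta_pos":[0,0,0.008],"rot":[0,0,0],"fingers":0.2},{"delta_pos":[0,0,0.010],"rot":[0,0,0],"fingers":0.2},{"delta_pos":[0,0,0.012],"rot":[0,0,0],"fingers":0.2},{"delta_pos":[0,0,0.014],"rot":[0,0,0],"fingers":0.2},{"delta_pos":[0,0,0.014],"rot":[0,0,0],"fingers":0.2}]' 100
```

```text
time_s: 12.85
tool_pos: [0.5782, -0.0275, 0.2423]
tool_rot: [[-0.0, 1.0, 0.003], [1.0, 0.0, 0.001], [0.001, 0.003, -1.0]]
force: [1.2, 4.2, 9.1]
grip_width: 0.288
finger_force: 99.3
```

```bash
python3 -m crank '[{"delta_pos":[0.001,0.0003,0.002],"rot":[0,0,0],"fingers":0.2},{"delta_pos":[0.001,0.0003,0.004],"rot":[0,0,0],"fingers":0.2},{"delta_pos":[0.001,0.0003,0.006],"rot":[0,0,0],"fingers":0.2},{"delta_pos":[0.001,0.0003,0.008],"rot":[0,0,0],"fingers":0.2},{"delta_pos":[0.001,0.0003,0.008],"rot":[0,0,0],"fingers":0.2}]' 100
```

```text
time_s: 13.48
tool_pos: [0.5781, -0.027, 0.2366]
tool_rot: [[-0.001, 1.0, 0.002], [1.0, 0.001, 0.001], [0.001, 0.002, -1.0]]
force: [3.6, 4.5, 2.3]
grip_width: 0.289
finger_force: 99.0
```

```bash
python3 -m crank '[{"delta_pos":[0.001,0.001,0.002],"rot":[0,0,0],"fingers":0.2},{"delta_pos":[0.001,0.001,0.004],"rot":[0,0,0],"fingers":0.2},{"delta_pos":[0.001,0.001,0.006],"rot":[0,0,0],"fingers":0.2},{"delta_pos":[0.001,0.001,0.008],"rot":[0,0,0],"fingers":0.2},{"delta_pos":[0.001,0.001,0.010],"rot":[0,0,0],"fingers":0.2},{"delta_pos":[0.001,0.001,0.010],"rot":[0,0,0],"fingers":0.2}]' 100
```

```text
time_s: 14.22
tool_pos: [0.5781, -0.0269, 0.2305]
tool_rot: [[-0.0, 1.0, -0.0], [1.0, 0.0, -0.0], [-0.0, -0.0, -1.0]]
force: [-0.9, 1.2, 3.3]
grip_width: 0.287
finger_force: 98.6
```

Snapped; now squeezing the seal (expect about 11 N, then a rigid stop near TCP z ≈ 0.226–0.227).

```bash
python3 -m crank '[{"delta_pos":[0,0,0.002],"rot":[0,0,0],"fingers":0.2},{"delta_pos":[0,0,0.004],"rot":[0,0,0],"fingers":0.2},{"delta_pos":[0,0,0.006],"rot":[0,0,0],"fingers":0.2},{"delta_pos":[0,0,0.008],"rot":[0,0,0],"fingers":0.2},{"delta_pos":[0,0,0.008],"rot":[0,0,0],"fingers":0.2},{"delta_pos":[0,0,0.008],"rot":[0,0,0],"fingers":0.2}]' 100
```

```text
time_s: 14.98
tool_pos: [0.5782, -0.0268, 0.2271]
tool_rot: [[-0.001, 1.0, 0.001], [1.0, 0.001, -0.0], [-0.0, 0.001, -1.0]]
force: [-6.0, 2.0, 17.0]
grip_width: 0.288
finger_force: 100.8
```

```bash
python3 -m crank '[{"delta_pos":[0,-0.0006,0.001],"rot":[0,0,0],"fingers":0.2},{"delta_pos":[0,-0.0006,0.002],"rot":[0,0,0],"fingers":0.2},{"delta_pos":[0,-0.0006,0.002],"rot":[0,0,0],"fingers":0.2},{"delta_pos":[0,-0.0006,0.002],"rot":[0,0,0],"fingers":0.2}]' 100
```

```text
time_s: 15.48
tool_pos: [0.5782, -0.0268, 0.227]
tool_rot: [[-0.001, 1.0, 0.003], [1.0, 0.001, -0.001], [-0.001, 0.003, -1.0]]
force: [-7.6, 3.2, 25.8]
grip_width: 0.291
finger_force: 101.7
```

```bash
python3 -m crank '[{"delta_pos":[0,0,0],"rot":[0,0,0],"fingers":0.2},{"delta_pos":[0,0,0],"rot":[0,0,0],"fingers":0.2},{"delta_pos":[0,0,0],"rot":[0,0,0],"fingers":0.2},{"delta_pos":[0,0,0],"rot":[0,0,0],"fingers":0.2},{"delta_pos":[0,0,0],"rot":[0,0,0],"fingers":0.2},{"delta_pos":[0,0,0],"rot":[0,0,0],"fingers":0.2}]' 100
python3 - <<'E'
from h import *
p,d=cams.read_camera("side")
cv2.imwrite("pics/s8.png",cv2.resize(p[110:210,270:390],(720,600),interpolation=cv2.INTER_CUBIC)[:,:,::-1])
E
```

```text
time_s: 16.23
tool_pos: [0.5782, -0.0268, 0.227]
tool_rot: [[-0.001, 1.0, 0.003], [1.0, 0.001, -0.001], [-0.001, 0.003, -1.0]]
force: [-7.7, 3.0, 25.8]
grip_width: 0.292
finger_force: 101.7
```

View pics/s8.png

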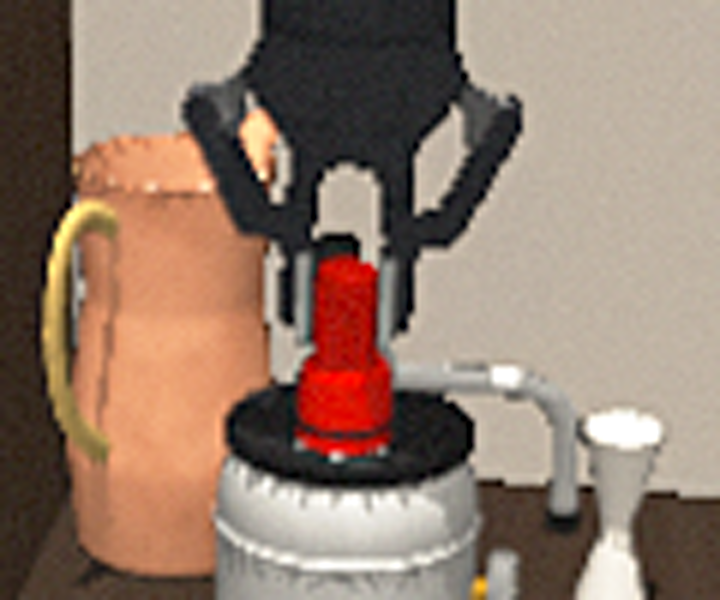

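The cap's skirt (345,440) sits down on the lid around the stud, upright, with a steady 26 N press. Hand in.

```bash
python3 -c "
from station import ctrl
print(ctrl.hand_in())"
```

```text
the job is handed in; nothing more can be done
None
```

The job is handed in after 16 s. I squeezed the trigger against its grip for about a second and it sprang back. The red cap then snapped over the stud and went down to its rigid stop, where the arm still holds it with a steady push of about 26 N.

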